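Read a finish tint in the bench colour meter

ROBOT

A 6-joint arm with a two-finger parallel gripper is mounted at the origin on the work surface. World frame = base frame: x ahead of the robot, y to its left, z up, the work surface at z = 0. Lengths are in m, angles in rad, forces in N, time in s.
With the tool pointing down it reaches from about 0.35 to 0.975 m from the base axis. Payload 4.9 kg.
Tool frame: the origin (TCP) lies on the centre line of the jaws, within the pads' length; the fingertips stand ctrl.tcp_to_tips ahead of it and the grasp point (between the pads) lies 3 mm ahead of it (ctrl.tcp_to_tips is the distance from the TCP to the fingertips, in m); z points along the fingers, y is the direction in which the jaws open and shut (so a half turn about z gives the same grasp; the last joint's range is limited). The gripper opens to 85 mm and grips with 20 to 120 N. Pads are 22 mm wide; open, the fingers measure 114 mm over their backs; the gripper's body (76 mm by 85 mm) begins 54 mm behind the grasp point. The pads swing forward as they close: fully open they stand 13 mm farther back than shut.
Start: joints at [1.231, 0.053, 1.613, -0, 1.476, -0.119], TCP at [0.137, 0.61, 0.253] pointing down, gripper open.
Joint ranges: [-3.01, 3.01], [-1.01, 2.22], [0.06, 2.58], [-1.02, 4.17], [0.09, 2.62], [-3.14, 3.14]. Speed limits (rad/s): [2.57, 2.57, 3.14, 3.14, 3.14, 3.14].

INTERFACE

Orientations are given as a rotation vector (axis times angle).
In Python, from station import ctrl, vision gives the robot as it stands.
- The arm moves only by the tool jog_arm, never from a script. Its argument "deltas" is a list of rows, each a list of 7 numbers: the turn, a rotation vector about the tool's x, y, z in rad, then the shift along the tool's x, y, z in cm, then the opening, from 0 (shut) to 1 (fully open). A call has 1 to 12 rows; each row shifts and turns the commanded pose from where the row before left it, along the tool's axes as they then stand; what a row does not reach is not made up. A row lasts 1/12 s, in which the tool goes at most 41.7 mm and 7.16 degrees, less where a joint would pass 70% of its speed; a pose out of reach is approached as far as the arm can. A call with a gripper value outside its range is refused whole. The fingers move at their own pace and stop on an object; "grip_force" is the grip in N (left out, the last holds). Time passes only in rows, so rows that do not move let the fingers close. It gives the time, the measured TCP pose, the force and the opening at its end, in the units of the state.
- ctrl.get_obs(): the state, without advancing time (a new reading comes with each control period).
- vision.get_image(name): name is "side" or "top" or "wrist"; returns (picture, depth): 480x640x3 uint8, red, green, blue; 480x640 float32, m along the optical axis (not along the pixel's ray), 0 where there is no reading.
- vision.calibration(name): a dict with "fx", "fy", "cx", "cy" (pixels), "rvec" (rotation vector, rad) and "tvec" (3), from world to camera coordinates, as OpenCV has them; the wrist camera has in their place "hand_eye" (4x4, takes a point from camera to tool coordinates, whose origin is the TCP and whose axes are the flange's). Camera axes: x right, y down, z forward; pixel columns grow to the right and rows downward; lengths in m; the calibration is good to about 2 mm. A picture is of the moment at which its call begins: read the wrist's pose just before it. calibration takes no time and is no camera call.
- ctrl.finish_job(): hands the job in, once; it reports no verdict.
The state is a dict: "t": time; "q": joint angles; "dq": joint speeds; "effort": joint torques, N m; "tool_pos": TCP position; "tool_rot": TCP orientation; "contact_force": force on the tool from outside, world axes, zero at the start; "wrist_torque": the same for the moment, N m; "opening": finger opening in m.
Only numpy, scipy, OpenCV 4.12 (cv2) and the standard library are available. Lean on these libraries where they do the work, as an engineer would, in place of code of your own. Each camera call takes 0.05 s, during which the arm holds its last target. There are 200 camera calls.

TASK

Advance the colour meter's filter: swing its red sprung lever all the way to its stop, then let it spring back home. After that, take the amber tint cell out of the rack by its two white frosted faces only, never touching its clear windows, and hold it upright and still in the meter's light path, centred in the gap between lamp and sensor with its windows facing them and the beam through the middle of the windows. Never let the cell touch the meter, leave the other cells, the glue bottle and the sanding block alone, and finish while still holding the cell there: do not put it down or let go.

Things in the scene. Friction and masses are not known exactly. Their poses are not given: they have to be found in the camera images.
- meter: Fixed colour meter. Origin: on the bench below the gap's middle; robot side is -x. In mm: grey base plate x +-45, y -103..217, 15 high; white lamp housing x +-35, y 40..115, 105 high; white sensor housing x +-35, y -100..-40, 105 high; blue filter pod with the lever x +-40, y 116..216, 70 high. The beam runs along y through the open 80 mm gap (ports stand 3 mm into it from each side).
- beam (a point): Middle of the light path, halfway between lamp and sensor, 75 mm above the bench (60 mm above the base plate); axes as the meter's. The beam is 7 mm thick, along y, drawn as a faint yellow rod that does not block anything.
- lever (a joint): Angle of the lever in rad: 0 at home (spring holds it there), 1.0 at the stop. It grows as the red pin swings clockwise seen from above, towards the meter's +y. A spring returns it when let go; the push needed at the pin rises from about 2.5 N at home to about 6.7 N at the stop.
- lever_pivot (a point): Centre of the lever's upright pivot axis, 71 mm above the bench, at (0, 175) mm in the meter's axes.
- lever_pin (a point): Top centre of the smooth round red upright pin on the lever's end: 14 mm thick, 79 to 125 mm above the bench, 60 mm from the pivot axis; moves with the lever. Seen from the pivot it lies to the meter's -x, at home turned 0.5 rad towards -y, at the stop 0.5 rad towards +y. Under it the lever arm is a 10 mm bar, 74 to 84 mm above the bench.
- rack: Fixed wooden rack 175 x 60 x 22 mm with three pockets along its x axis at -55, 0 and +55 mm, each 29 x 28 mm and 14 mm deep (floor 8 mm above the bench), one cell in each. Origin: centre of its underside.
- amber_cell: Amber tint cell, 26 (x) x 25 (y) x 70 mm tall, about 70 g, upright in one of the rack's pockets, its x axis along the rack's x within a few degrees. Its +-y faces are white, frosted, 22 mm wide, full height, 25 mm apart over the outsides: grip here. Its +-x faces are the clear amber windows, 26 mm apart. Amber top between white edges. Origin: centre of its underside.
- amber_middle (a point): Middle of the amber cell at the centre of its windows: on its axis, 36 mm above its underside; axes as the cell's.
- amber_window_a: Clear amber window of the amber cell on its own +x face: 19 mm wide, 60 mm tall, from 6 to 66 mm above the cell's underside; must not be touched. Origin: middle of the window plate, 11.75 mm from the cell's axis.
- amber_window_b: Clear amber window of the amber cell on its own -x face: 19 mm wide, 60 mm tall, from 6 to 66 mm above the cell's underside; must not be touched. Origin: middle of the window plate, 11.75 mm from the cell's axis.
- cherry_cell: The cherry red tint cell, a bystander: same shape, size and axes as the amber cell, cherry red windows and top. Origin: centre of its underside.
- blue_cell: The blue tint cell, a bystander: same shape, size and axes as the amber cell, blue windows and top. Origin: centre of its underside.
- glue_bottle: White glue bottle with a pointed nozzle, 52 mm across, 150 mm tall, a bystander. Origin: centre of its underside.
- sanding_block: Cork sanding block 90 x 50 x 34 mm, a bystander. Origin: centre of its underside.
Things that resemble listed ones, but are neither listed nor needed, are in the scene too. What is meant by the amber_cell is not green, and is the larger of those in its own colour.

How it is judged:
On the way, in this order (a step that is already met when the one before it is completed fails the run):
1. the lever is swung to its stop (value of joint lever above 0.95 rad), for 0.05 s.
2. the lever has sprung back home (value of joint lever below 0.08 rad), for 0.2 s.
3. the amber cell is lifted clear of the rack in the fingers (z of amber_cell in the frame of rack above 0.03 m and contact force between the fingers and amber_cell above 1 N), for 0.2 s.
At the end, for the whole second after the job is handed in: Amber cell held in the fingers in the beam, off the meter: middle within 6 mm of the beam sideways, 10 mm in height, 15 mm of the gap's middle along it; windows square to the beam and cell upright within 0.15 rad; under 20 mm/s; lever home (under 0.08 rad) (x of amber_middle in the frame of beam between -0.006 and 0.006 m and y of amber_middle in the frame of beam between -0.015 and 0.015 m and z of amber_middle in the frame of beam between -0.01 and 0.01 m and angle between the x axis of amber_cell and the y axis of meter, either way round below 0.15 rad and angle between amber_cell's own z axis and vertical below 0.15 rad and contact force between the fingers and amber_cell above 1 N and contact force between meter and amber_cell below 0.1 N and linear speed of amber_cell below 0.02 m/s and value of joint lever below 0.08 rad); the arm keeps its last pose, push and grip.
It fails at once if the robot touches a clear window of the amber cell (contact force between any of the fingers, the arm and amber_window_a above 0.5 N or contact force between any of the fingers, the arm and amber_window_b above 0.5 N).
It fails at once if the amber cell touches the meter (contact force between meter and amber_cell above 1 N).
It fails at once if another cell is moved (distance of any of cherry_cell, blue_cell from where it was at the start of the episode above 0.015 m).
It fails at once if the glue bottle or the sanding block is moved (distance of any of glue_bottle, sanding_block from where it was at the start of the episode above 0.03 m).
It also fails if it takes over 59 s, if anything falls off the work surface, if the arm or the gripper's body presses on something with over 40 N, if the wrist force passes 120 N, or if a joint passes its speed limit or range.

## Working session

There is one attempt and no reset: what is moved stays moved. The work goes in short steps, Python scripts to look and compute and a tool call to move; the robot and the scene stay as the last step left them, time stands still between calls to the robot, and variables do not carry over. Pictures are saved under pics/ and viewed, about 8 in all and at most 12, crops included, and the job is handed in when it is done.

Besides the shell and the picture viewer there is one more tool, called after "Call:" by a JSON object that holds its "op" and its "data", one argument or row to a line. jog_arm: Moves the arm, as the interface text tells. Its arguments: {"type":"object","properties":{"deltas":{"type":"array"},"grip_force":{"type":"number"}},"required":["deltas"]}

```bash
mkdir -p pics; cat > h.py <<'E'
import numpy as np, cv2
from station import ctrl, vision
from scipy.spatial.transform import Rotation as R
def snap(n):
    o=ctrl.get_obs(); im,d=vision.get_image(n); np.savez(f'{n}.npz',im=im,d=d,p=o['tool_pos'],r=o['tool_rot']); return im,d
def world(n,pts,z=None):
    f=np.load(f'{n}.npz'); c=vision.calibration(n); d=f['d']
    out=[]
    if n=='wrist':
        T=np.eye(4);T[:3,:3]=R.from_rotvec(f['r']).as_matrix();T[:3,3]=f['p'];M=T@np.array(c['hand_eye'])
        Rm,t=M[:3,:3],M[:3,3]
    else:
        Rc=R.from_rotvec(np.ravel(c['rvec'])).as_matrix(); Rm=Rc.T; t=-Rc.T@np.ravel(c['tvec'])
    for i,(u,v) in enumerate(pts):
        ray=np.array([(u-c['cx'])/c['fx'],(v-c['cy'])/c['fy'],1.])
        if z is None: s=d[int(round(v)),int(round(u))]
        else:
            zz=z if np.isscalar(z) else z[i]; s=(zz-t[2])/(Rm@ray)[2]
        out.append(Rm@ray*s+t)
    return np.array(out)
E
python3 - <<'E'
from h import *
print(ctrl.get_obs(), ctrl.tcp_to_tips)
for n in('top','side'):
    im,d=snap(n); cv2.imwrite(f'pics/{n}1.png',im[:,:,::-1]); print(n,vision.calibration(n))
E
```

```text
{'t': 0.0, 'q': array([ 1.23098173e+00,  5.33379434e-02,  1.61432222e+00, -4.72737296e-06,
        1.47600067e+00, -1.19000778e-01]), 'dq': array([ 3.46031246e-04,  1.30207839e-03, -3.14881231e-04, -6.98321152e-05,
       -7.28750789e-04,  1.48988964e-04]), 'effort': array([ 7.08883199e-04, -3.93680406e+01, -3.70170665e+01, -8.78251353e-05,
        7.01928380e-03, -1.24505837e-05]), 'tool_pos': array([0.13669298, 0.609264  , 0.25205785]), 'tool_rot': array([-0.3460971 , -3.12200019,  0.00316479]), 'contact_force': array([ 0.90920423,  0.54079588, -0.91583465]), 'wrist_torque': array([-0.02399055, -0.00824375, -0.02975812]), 'opening': 0.08537304901395418} 0.022
top {'fx': 560.0130613264428, 'fy': 560.0130613264428, 'cx': 326.03919353686047, 'cy': 239.72568444457548, 'rvec': array([ 2.0992768 , -2.15318426,  0.17581056]), 'tvec': array([0.10030186, 0.56418208, 1.18778076])}
side {'fx': 452.390453861659, 'fy': 452.390453861659, 'cx': 325.86206346466474, 'cy': 244.12440677655692, 'rvec': array([ 0.73368935, -2.52876382,  1.20299314]), 'tvec': array([0.50972574, 0.23045236, 0.59753674])}
```

View pics/top1.png

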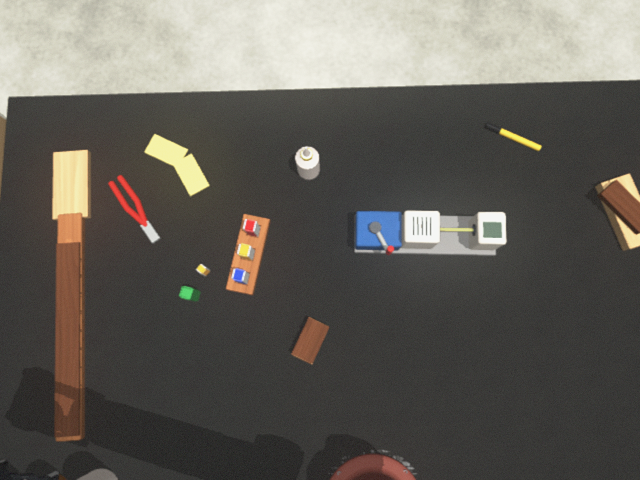

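View pics/side1.png

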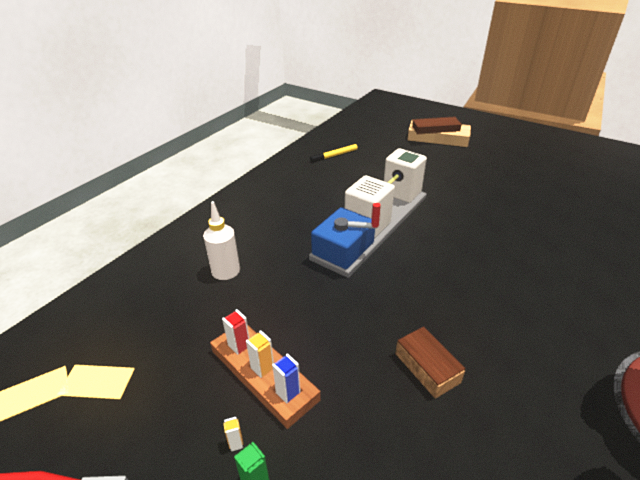

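The top view has image up as +x and left as +y. The meter is at (355–505, 212–255), with the lever pin near (390,250). The rack is at (248,254) with amber in the middle at (245,251); the small amber at (203,270) is a decoy. I'll enlarge both regions.

```bash
python3 - <<'E'
from h import *
im=np.load('top.npz')['im'][:,:,::-1]
a=cv2.resize(im[205:305,215:285],None,fx=6,fy=6,interpolation=cv2.INTER_CUBIC)[:600]
cv2.imwrite('pics/rack.png',a)
b=cv2.resize(im[200:265,345:515],None,fx=4.7,fy=4.7,interpolation=cv2.INTER_CUBIC)
cv2.imwrite('pics/meter.png',b); print(a.shape,b.shape)
E
```

```text
(600, 420, 3) (306, 799, 3)
```

View pics/rack.png

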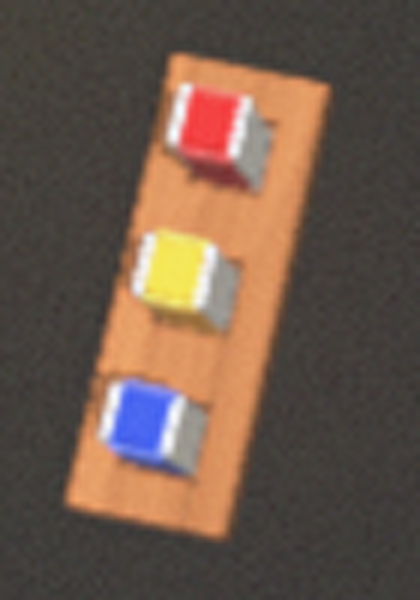

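View pics/meter.png

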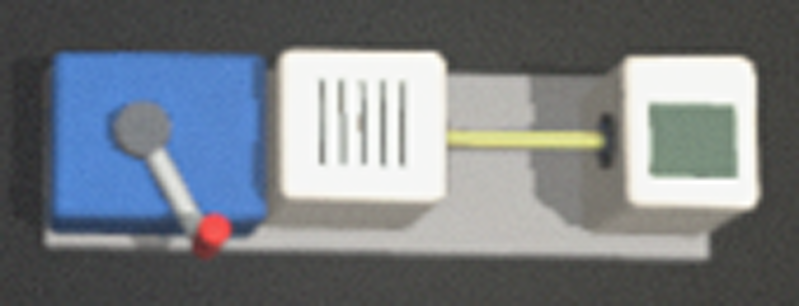

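```bash
python3 - <<'E'
from h import *
A=lambda l:[(x/6+215-.4,y/6+205-.4) for x,y in l]
B=lambda l:[(x/4.7+345-.4,y/4.7+200-.4) for x,y in l]
np.set_printoptions(precision=4,suppress=True)
def fit(P,Q): # P local, Q world 2d
    P,Q=np.array(P),np.array(Q); p,q=P.mean(0),Q.mean(0); a,b=P-p,Q-q
    th=np.arctan2((a[:,0]*b[:,1]-a[:,1]*b[:,0]).sum(),(a*b).sum())
    Rm=np.array([[np.cos(th),-np.sin(th)],[np.sin(th),np.cos(th)]]); t=q-Rm@p
    print('th',th,'t',t,'res',(Q-(P@Rm.T+t)).round(4).tolist()); return th,t,Rm
r=world('top',A([(172,52),(330,85),(228,538),(65,505)]),.022)
fit([(.0875,.03),(.0875,-.03),(-.0875,-.03),(-.0875,.03)],r[:,:2])
for nm,l in (('amber',[(143,230),(218,243),(203,308),(132,283)]),):
    c=world('top',A(l),.078); print(nm,c[:,:2],c.mean(0))
c=world('top',A([(210,122),(177,270),(145,415)]),.078);print('cells',c)
z=[.105]*8+[.015]*2+[.125]
m=world('top',B([(280,50),(445,52),(445,200),(278,198),(625,58),(755,60),(757,208),(628,207),(45,248),(710,258),(213,230)]),z)
L=[(.035,.115),(.035,.04),(-.035,.04),(-.035,.115),(.035,-.04),(.035,-.1),(-.035,-.1),(-.035,-.04),(-.045,.217),(-.045,-.103)]
L.append((-.06*np.cos(.5),.175-.06*np.sin(.5)))
th,t,Rm=fit(L,m[:,:2]); 
for a in(-.5,.5): print('pin',Rm@[-.06*np.cos(a),.175+.06*np.sin(a)]+t)
# depth checks
print(world('top',B([(360,120),(690,90),(213,230),(150,80)])),world('top',A([(177,270),(150,160)])))
o=ctrl.get_obs();print(R.from_rotvec(o['tool_rot']).as_matrix())
f=np.load('top.npz');im=f['im'];d=f['d']
# colour-point cloud checks of cells tops & pin
hs=cv2.cvtColor(im,cv2.COLOR_RGB2HSV)
for n,(r0,r1,c0,c1),(lo,hi) in (('amber',(235,270,230,262),(20,35)),('blue',(262,292,228,255),(110,130)),('pin',(240,258,380,400),(0,6))):
    vv,uu=np.mgrid[r0:r1,c0:c1]; s=(hs[r0:r1,c0:c1,0]>=lo)&(hs[r0:r1,c0:c1,0]<=hi)&(hs[r0:r1,c0:c1,1]>130)&(hs[r0:r1,c0:c1,2]>120)
    w=world('top',list(zip(uu[s],vv[s]))); k=w[:,2]>w[:,2].max()-.012; print(n,k.sum(),w[k].mean(0),w[:,2].max())
E
```

```text
th -0.22642440063785954 t [0.5449 0.2632] res [[0.0007, 0.0008], [-0.0002, -0.0008], [-0.0004, -0.0011], [-0.0001, 0.0011]]
amber [[0.5595 0.2751]
 [0.5541 0.2481]
 [0.5306 0.2535]
 [0.5403 0.279 ]] [0.5461 0.2639 0.078 ]
cells [[0.5986 0.251  0.078 ]
 [0.5446 0.2629 0.078 ]
 [0.4926 0.2742 0.078 ]]
th -0.04746266059585323 t [ 0.5769 -0.1946] res [[-0.0012, -0.0006], [-0.0006, -0.0], [0.0016, 0.0007], [0.0009, 0.0003], [-0.0018, -0.001], [-0.0014, 0.0005], [0.0009, 0.0017], [0.0, -0.0008], [-0.0003, -0.001], [0.0017, 0.0001], [0.0001, 0.0001]]
pin [ 0.5312 -0.0461]
pin [0.534  0.0114]
[[ 0.583  -0.1165  0.1043]
 [ 0.5926 -0.2652  0.1055]
 [ 0.5311 -0.0458  0.1267]
 [ 0.6104 -0.0254  0.0744]] [[0.5449 0.2631 0.0765]
 [0.5963 0.282  0.0211]]
[[-0.9757  0.219  -0.0007]
 [ 0.219   0.9757 -0.0018]
 [ 0.0003 -0.0019 -1.    ]]
amber 85 [0.545  0.264  0.0763] 0.0825447888674824
blue 1 [0.3523 0.0776 1.2685] 1.2684909393735393
pin 24 [ 0.5307 -0.0463  0.1255] 0.12974589113460921
```

The fits agree to within 2 mm:
- **Meter:** (0.577, −0.195), yaw −0.047.
- **Rack:** (0.545, 0.263), yaw −0.226.
- **Pin:** (0.531, −0.046).

I'll move to a point above and beside the pin's −y side with the gripper shut.

Call:
{"op": "jog_arm", "data": {
  "deltas": [
    [0,0,0,-2.66,-2.95,0,0],
    [0,0,0,-2.66,-2.95,0,0],
    [0,0,0,-2.66,-2.95,0,0],
    [0,0,0,-2.66,-2.95,0,0],
    [0,0,0,-2.66,-2.95,0,0],
    [0,0,0,-2.66,-2.95,0,0],
    [0,0,0,-2.66,-2.95,0,0],
    [0,0,0,-2.66,-2.95,0,0],
    [0,0,0,-2.66,-2.95,0,0],
    [0,0,0,-2.66,-2.95,0,0],
    [0,0,0,-2.66,-2.95,0,0],
    [0,0,0,-2.66,-2.95,0,0]
  ]
}}

```text
t: 1.1
tool_pos: [0.371, 0.1927, 0.253]
tool_rot: [0.346, 3.122, 0.0]
contact_force: [1.0, -0.3, 0.2]
opening: -0.0
```

Call:
{"op": "jog_arm", "data": {
  "deltas": [
    [0,0,0,-2.66,-2.95,0,0],
    [0,0,0,-2.66,-2.95,0,0],
    [0,0,0,-2.66,-2.95,0,0],
    [0,0,0,-2.66,-2.95,0,0],
    [0,0,0,-2.66,-2.95,0,0],
    [0,0,0,-2.66,-2.95,0,0],
    [0,0,0,-2.66,-2.95,0,0],
    [0,0,0,-2.66,-2.95,0,0],
    [0,0,-0.087,0,0,0,0],
    [0,0,-0.087,0,0,0,0],
    [0,0,0,0,0,0,0],
    [0,0,0,0,0,0,0]
  ]
}}

```text
t: 2.1
tool_pos: [0.5265, -0.0824, 0.2527]
tool_rot: [-0.077, -3.14, -0.0]
contact_force: [0.4, -0.4, -0.5]
opening: 0.0003
```

```bash
cat >> h.py <<'E'
TH=-.0475; MT=np.array([.5769,-.1946]); 
def rz(a): return np.array([[np.cos(a),-np.sin(a)],[np.sin(a),np.cos(a)]])
def st():
    o=ctrl.get_obs(); M=R.from_rotvec(o['tool_rot']).as_matrix(); p=o['tool_pos']
    np.set_printoptions(precision=4,suppress=True)
    print('t',round(o['t'],2),'tcp',p,'meter xy',rz(-TH)@(p[:2]-MT),'yaw(y-axis)',np.arctan2(-M[0,1],M[1,1]),'tilt',M[:2,2],'F',o['contact_force'],'op',o['opening'],'q',o['q'])
    return o,M
def to(p):
    o,M=st(); print('tool shift cm',M.T@(np.array(p)-o['tool_pos'])*100)
def mw(x,y): return MT+rz(TH)@[x,y]
E
python3 -c "
from h import *
to([*mw(-.056,.108),.115])"
```

```text
t 2.1 tcp [ 0.5265 -0.0824  0.2527] meter xy [-0.0557  0.1097] yaw(y-axis) -0.049196135962680285 tilt [-0.001   0.0003] F [ 0.3826 -0.3565 -0.4744] op 0.0002524835224830149 q [-0.2949 -0.1681  1.8256  0.      1.4851 -1.8165]
tool shift cm [ 0.0178 -0.1727 13.773 ]
```

Call:
{"op": "jog_arm", "data": {
  "deltas": [
    [0,0,0,0,-0.17,2.3,0],
    [0,0,0,0,0,2.3,0],
    [0,0,0,0,0,2.3,0],
    [0,0,0,0,0,2.3,0],
    [0,0,0,0,0,2.3,0],
    [0,0,0,0,0,2.2,0],
    [0,0,0,0,0,0,0]
  ]
}}

```text
t: 2.68
tool_pos: [0.523, -0.0824, 0.1111]
tool_rot: [-0.075, -3.132, -0.004]
contact_force: [-1.1, -0.0, -1.5]
opening: -0.0002
```

Call:
{"op": "jog_arm", "data": {
  "deltas": [
    [0,0,0,0,0.6,0,0],
    [0,0,0,0,0.6,0,0],
    [0,0,0,0,0.6,0,0],
    [0,0,0,0,0.6,0,0],
    [0,0,0,0,0.6,0,0],
    [0,0,0,0,0.6,0,0],
    [0,0,0,0,0,0,0]
  ]
}}

```text
t: 3.27
tool_pos: [0.5283, -0.048, 0.1179]
tool_rot: [-0.071, -3.141, 0.005]
contact_force: [-4.1, -4.1, 0.7]
opening: -0.0003
```

Call:
{"op": "jog_arm", "data": {
  "deltas": [
    [0,0,0,0,0.6,0,0],
    [0,0,0,0,0.6,0,0],
    [0,0,0,0,0.6,0,0],
    [0,0,0,0,0.6,0,0],
    [0,0,0,0,0.4,0,0],
    [0,0,0,0,0,0,0]
  ]
}}

```text
t: 3.77
tool_pos: [0.5305, -0.0206, 0.1179]
tool_rot: [0.072, 3.138, -0.006]
contact_force: [0.3, -6.4, -2.7]
opening: -0.0
```

```bash
python3 -c "
from h import *
st(); im,d=snap('side'); cv2.imwrite('pics/lev.png',cv2.resize(im[150:300,280:450,::-1],None,fx=3.5,fy=3.5))"
```

```text
t 3.77 tcp [ 0.5305 -0.0206  0.1179] meter xy [-0.0546  0.1716] yaw(y-axis) -0.045844370307171985 tilt [ 0.0028 -0.0039] F [ 0.282  -6.3844 -2.7112] op -1.535763020171076e-05 q [-0.1774 -0.049   1.9504 -0.0035  1.2367 -1.7012]
```

View pics/lev.png

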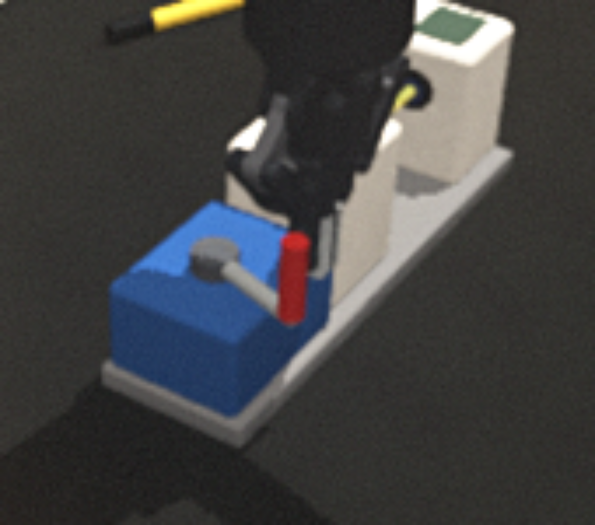

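The finger back is against the red pin and the lever is well swung. I'll continue in fine steps and watch the force.

Call:
{"op": "jog_arm", "data": {
  "deltas": [
    [0,0,0,0,0.4,0,0],
    [0,0,0,0,0.3,0,0],
    [0,0,0,0,0,0,0],
    [0,0,0,0,0,0,0]
  ]
}}

```text
t: 4.15
tool_pos: [0.5318, -0.0147, 0.1182]
tool_rot: [0.073, 3.135, -0.008]
contact_force: [3.0, -8.1, -5.2]
opening: 0.0002
```

Call:
{"op": "jog_arm", "data": {
  "deltas": [
    [0,0,0,0,0.3,0,0],
    [0,0,0,0,0,0,0],
    [0,0,0,0,0,0,0]
  ]
}}

```text
t: 4.4
tool_pos: [0.5323, -0.012, 0.1185]
tool_rot: [0.073, 3.134, -0.009]
contact_force: [4.3, -9.1, -4.1]
opening: -0.0001
```

Call:
{"op": "jog_arm", "data": {
  "deltas": [
    [0,0,0,0,0.2,0,0],
    [0,0,0,0,0,0,0],
    [0,0,0,0,0,0,0]
  ]
}}

```text
t: 4.65
tool_pos: [0.5326, -0.0105, 0.1186]
tool_rot: [0.073, 3.133, -0.011]
contact_force: [5.5, -10.6, -4.0]
opening: 0.0003
```

Call:
{"op": "jog_arm", "data": {
  "deltas": [
    [0,0,0,0,0.2,0,0],
    [0,0,0,0,0,0,0],
    [0,0,0,0,0,0,0]
  ]
}}

```text
t: 4.9
tool_pos: [0.5327, -0.0102, 0.1186]
tool_rot: [0.073, 3.133, -0.017]
contact_force: [5.0, -16.3, -4.2]
opening: -0.0002
```

Call:
{"op": "jog_arm", "data": {
  "deltas": [
    [0,0,0,0,0.2,0,0],
    [0,0,0,0,0,0,0],
    [0,0,0,0,0,0,0]
  ]
}}

```text
t: 5.15
tool_pos: [0.5328, -0.0098, 0.1186]
tool_rot: [0.074, 3.133, -0.022]
contact_force: [3.9, -22.0, -5.5]
opening: -0.0001
```

```bash
python3 -c "
from h import *
st(); im,d=snap('side'); cv2.imwrite('pics/lev2.png',cv2.resize(im[170:290,300:420,::-1],None,fx=5,fy=5))"
```

```text
t 5.15 tcp [ 0.5328 -0.0098  0.1186] meter xy [-0.0528  0.1825] yaw(y-axis) -0.0469840677025155 tilt [ 0.0069 -0.0145] F [  3.8882 -22.0426  -5.5384] op -6.520400338447042e-05 q [-0.1516 -0.0476  1.9478 -0.0141  1.2324 -1.6709]
```

View pics/lev2.png

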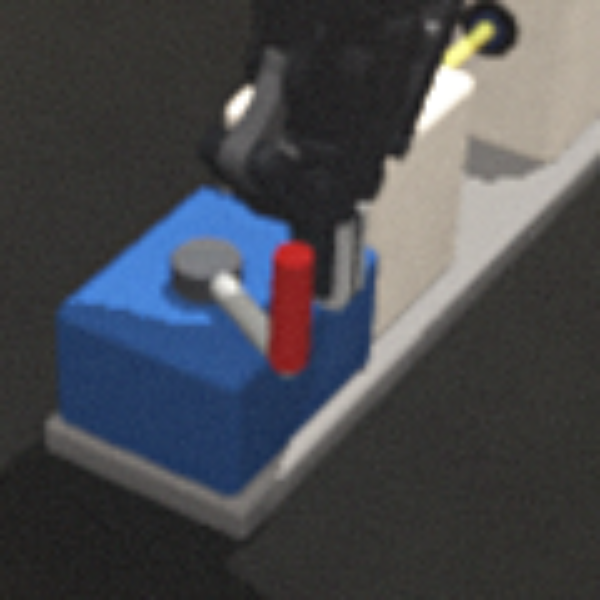

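The TCP has stalled at meter y 182 mm, where 182 was predicted, and the force jumped from 10 to 22 N, so the lever is at its stop. I'll back off so the lever follows home.

Call:
{"op": "jog_arm", "data": {
  "deltas": [
    [0,0,0,0,-0.9,0,0],
    [0,0,0,0,-0.9,0,0],
    [0,0,0,0,-0.9,0,0],
    [0,0,0,0,-0.9,0,0],
    [0,0,0,0,-0.9,0,0],
    [0,0,0,0,-0.9,0,0],
    [0,0,0,0,-0.9,0,0],
    [0,0,0,0,-0.9,0,0],
    [0,0,0,0,-0.9,0,0],
    [0,0,0,0,0,0,0],
    [0,0,0,0,0,0,0],
    [0,0,0,0,0,0,0]
  ]
}}

```text
t: 6.2
tool_pos: [0.5264, -0.0848, 0.116]
tool_rot: [-0.074, -3.14, -0.001]
contact_force: [-0.7, -0.8, -0.4]
opening: 0.0001
```

```bash
python3 -c "
from h import *
to([.545,.263,.25]); snap('top')
f=np.load('top.npz');im=f['im'];hs=cv2.cvtColor(im,cv2.COLOR_RGB2HSV)
s=((hs[...,0]<7)|(hs[...,0]>174))&(hs[...,1]>150)&(hs[...,2]>110); s[:200]=0;s[300:]=0;s[:,:340]=0;s[:,430:]=0
v,u=np.nonzero(s); print(len(u), u.mean() if len(u) else 0,v.mean() if len(v) else 0); w=world('top',list(zip(u,v)));print(w.mean(0),w.max(0),w.min(0))"
```

```text
t 6.2 tcp [ 0.5264 -0.0848  0.116 ] meter xy [-0.0556  0.1073] yaw(y-axis) -0.04694308109797131 tilt [-0.0006  0.0007] F [-0.7454 -0.7541 -0.3695] op 0.00014765640371887983 q [-0.2996 -0.0388  1.9439  0.0005  1.2372 -1.8236]
tool shift cm [ -0.2156  34.838  -13.3742]
0 0 0<string>:6: RuntimeWarning: Mean of empty slice.
  ret = ret.dtype.type(ret / rcount)
Traceback (most recent call last):
ValueError: zero-size array to reduction operation maximum which has no identity
```

Call:
{"op": "jog_arm", "data": {
  "deltas": [
    [0,0,0,0,0,-2.7,0],
    [0,0,0,0,0,-2.7,0],
    [0,0,0,0,0,-2.7,0],
    [0,0,0,0,0,-2.7,0],
    [0,0,0,0,0,-2.6,0],
    [0,0,0,0,0,0,1],
    [0,0,0,0,0,0,1]
  ]
}}

```text
t: 6.83
tool_pos: [0.5276, -0.0849, 0.2525]
tool_rot: [0.072, 3.137, -0.001]
contact_force: [-0.8, 0.7, -0.6]
opening: 0.0228
```

Call:
{"op": "jog_arm", "data": {
  "deltas": [
    [0,0,0,0,3.87,0,1],
    [0,0,0,0,3.87,0,1],
    [0,0,0,0,3.87,0,1],
    [0,0,0,0,3.87,0,1],
    [0,0,0,0,3.87,0,1],
    [0,0,0,0,3.87,0,1],
    [0,0,0,0,3.87,0,1],
    [0,0,0,-0.2,3.87,0,1],
    [0,0,0,0,3.87,0,1],
    [0,0,0.09,0,0,0,1],
    [0,0,0.09,0,0,0,1],
    [0,0,0,0,0,0,1]
  ]
}}

```text
t: 7.83
tool_pos: [0.5436, 0.2637, 0.2476]
tool_rot: [-0.354, -3.118, 0.003]
contact_force: [0.4, -0.3, 0.0]
opening: 0.0853
```

```bash
python3 -c "
from h import *
to([.545,.263,.25]); snap('top')
f=np.load('top.npz');im=f['im'];hs=cv2.cvtColor(im,cv2.COLOR_RGB2HSV)
s=((hs[...,0]<7)|(hs[...,0]>174))&(hs[...,1]>150)&(hs[...,2]>110); s[:200]=0;s[300:]=0;s[:,:340]=0;s[:,430:]=0
v,u=np.nonzero(s); w=world('top',list(zip(u,v)));print('pin',len(u),w[w[:,2]>.115].mean(0))
im,d=snap('wrist'); cv2.imwrite('pics/w1.png',im[:,:,::-1])"
```

```text
t 7.83 tcp [0.5436 0.2637 0.2476] meter xy [-0.055   0.4562] yaw(y-axis) -0.2261874639889073 tilt [-0.004  -0.0013] F [ 0.4368 -0.2658  0.0096] op 0.08529536861156474 q [ 0.3284  0.0098  1.6662  0.0001  1.4697 -1.0162]
tool shift cm [-0.1512 -0.0326 -0.2378]
pin 32 [ 0.5317 -0.0467  0.124 ]
```

View pics/w1.png

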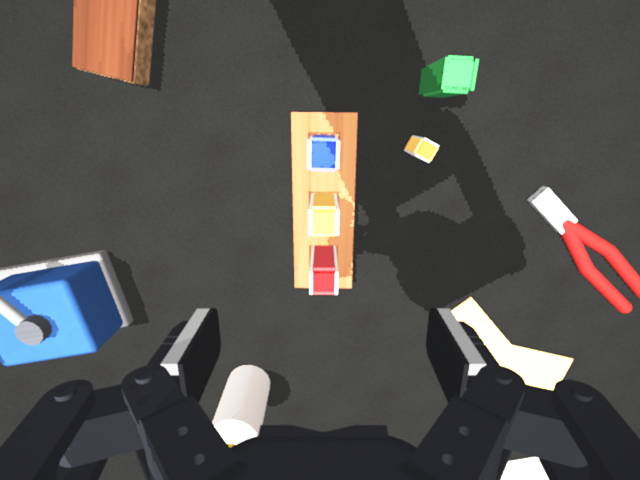

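The pin is back at (0.532, −0.047), which is home. The wrist view shows amber's top at about (323,214), nearly square to the jaws. I'll enlarge that.

```bash
python3 -c "
from h import *
im=np.load('wrist.npz')['im'][180:245,290:360,::-1]; cv2.imwrite('pics/w2.png',cv2.resize(im,None,fx=8,fy=8,interpolation=cv2.INTER_CUBIC))"
```

```text
(no output)
```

View pics/w2.png

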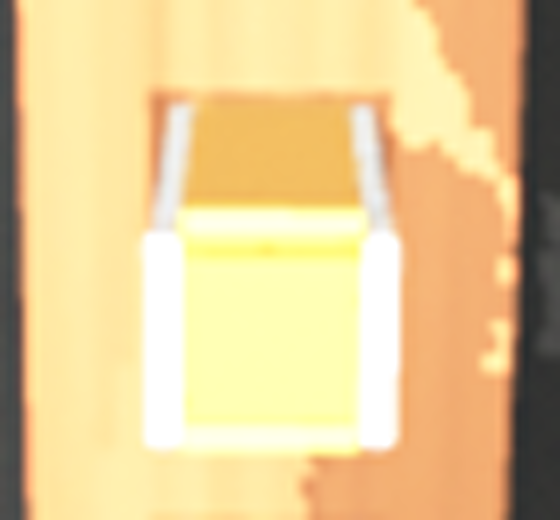

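```bash
python3 -c "
from h import *
np.set_printoptions(precision=4,suppress=True)
pts=[(x/8+290-.45,y/8+180-.45) for x,y in [(143,232),(145,450),(402,232),(398,450),(272,341)]]
w=world('wrist',pts,.078);print(w,w[:4].mean(0));print(world('wrist',pts[4:]))
to([*w[:4].mean(0)[:2],.05])"
```

```text
[[0.5314 0.2526 0.078 ]
 [0.5543 0.2472 0.078 ]
 [0.5373 0.2784 0.078 ]
 [0.5602 0.2732 0.078 ]
 [0.5456 0.2629 0.078 ]] [0.5458 0.2629 0.078 ]
[[0.546  0.2628 0.0766]]
t 7.93 tcp [0.5441 0.2627 0.2485] meter xy [-0.0545  0.4552] yaw(y-axis) -0.22420771534099354 tilt [-0.0027 -0.0009] F [-0.2926  0.2653 -0.2943] op 0.08572955815580627 q [ 0.3267  0.0086  1.666   0.      1.4698 -1.0199]
tool shift cm [-0.2094  0.0797 19.8464]
```

Call:
{"op": "jog_arm", "data": {
  "deltas": [
    [0,0,0,-0.16,0.05,2.5,0.8],
    [0,0,0,0,0,2.5,0.8],
    [0,0,0,0,0,2.5,0.8],
    [0,0,0,0,0,2.0,0.8],
    [0,0,0,0,0,2.0,0.8],
    [0,0,0,0,0,2.0,0.8],
    [0,0,0,0,0,1.5,0.8],
    [0,0,0,0,0,0,0.8],
    [0,0,0,0,0,0,0.8],
    [0,0,0,0,0,0,0.8]
  ]
}}

```text
t: 8.77
tool_pos: [0.5471, 0.2627, 0.1012]
tool_rot: [0.355, 3.12, 0.001]
contact_force: [-0.2, 0.4, 0.7]
opening: 0.0685
```

```bash
python3 -c "
from h import *
to([.5454,.263,.056])"
```

```text
t 8.77 tcp [0.5471 0.2627 0.1012] meter xy [-0.0514  0.4554] yaw(y-axis) -0.22659407111782 tilt [0.0011 0.0004] F [-0.2259  0.3657  0.6563] op 0.06846706285476559 q [ 0.3251  0.1485  1.776   0.      1.216  -1.0191]
tool shift cm [ 0.1799 -0.017   4.5219]
```

Call:
{"op": "jog_arm", "data": {
  "deltas": [
    [0,0,0,0.17,0,0,0.8],
    [0,0,0,0,0,1,0.8],
    [0,0,0,0,0,1,0.8],
    [0,0,0,0,0,1,0.8],
    [0,0,0,0,0,1,0.8],
    [0,0,0,0,0,0.5,0.8],
    [0,0,0,0,0,0,0.8],
    [0,0,0,0,0,0,0.8]
  ]
}}

```text
t: 9.43
tool_pos: [0.5445, 0.2631, 0.0544]
tool_rot: [-0.355, -3.12, 0.001]
contact_force: [-0.3, -0.7, 0.2]
opening: 0.0684
```

```bash
python3 -c "
from h import *
to([.5454,.263,.056])
im,d=snap('wrist'); cv2.imwrite('pics/w3.png',im[:,:,::-1])"
```

```text
t 9.43 tcp [0.5445 0.2631 0.0544] meter xy [-0.0541  0.4556] yaw(y-axis) -0.2267809856573257 tilt [-0.0014 -0.0005] F [-0.345  -0.7133  0.2275] op 0.06836776562030426 q [ 0.3271  0.2067  1.7983 -0.      1.1381 -1.0169]
tool shift cm [-0.0912  0.0102 -0.1571]
```

View pics/w3.png

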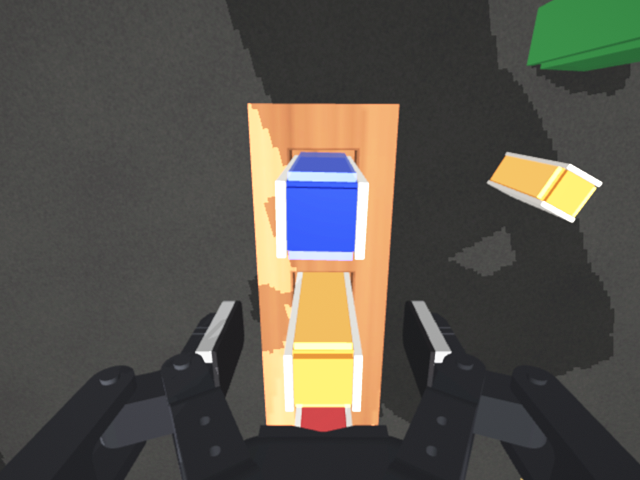

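The jaws straddle the amber cell's white faces, with the top centred near (323,382). I'll nudge 1 mm and close.

Call:
{"op": "jog_arm", "data": {
  "deltas": [
    [0,0,0,-0.08,0,0,0.8],
    [0,0,0,0,0,0,0.8],
    [0,0,0,0,0,0,0.5],
    [0,0,0,0,0,0,0.4],
    [0,0,0,0,0,0,0.3],
    [0,0,0,0,0,0,0.1],
    [0,0,0,0,0,0,0.1],
    [0,0,0,0,0,0,0.1],
    [0,0,0,0,0,0,0.1],
    [0,0,0,0,0,0,0.1]
  ],
  "grip_force": 40
}}

```text
t: 10.32
tool_pos: [0.5459, 0.2631, 0.0556]
tool_rot: [0.355, 3.121, 0.0]
contact_force: [0.1, 0.3, 1.3]
opening: 0.0244
```

Call:
{"op": "jog_arm", "data": {
  "deltas": [
    [0,0,0,0,0,-0.5,0],
    [0,0,0,0,0,-0.5,0],
    [0,0,0,0,0,-1,0],
    [0,0,0,0,0,-1.5,0],
    [0,0,0,0,0,-2,0],
    [0,0,0,0,0,-2,0],
    [0,0,0,0,0,-2,0],
    [0,0,0,0,0,-2,0],
    [0,0,0,0,0,-2,0],
    [0,0,0,0,0,-1.5,0],
    [0,0,0,0,0,0,0],
    [0,0,0,0,0,0,0]
  ]
}}

```text
t: 11.32
tool_pos: [0.5463, 0.2633, 0.2069]
tool_rot: [0.355, 3.119, 0.002]
contact_force: [-0.4, 0.0, -0.8]
opening: 0.0244
```

```bash
python3 -c "
from h import *
to([.5454,.263,.056])
im,d=snap('wrist'); b=snap('side')[0]
cv2.imwrite('pics/w4.png',np.vstack([im[200:480,120:520,::-1],b[180:460,150:550,::-1]]))"
```

```text
t 11.32 tcp [0.5463 0.2633 0.2069] meter xy [-0.0523  0.4559] yaw(y-axis) -0.22676474189497878 tilt [0.0027 0.0009] F [-0.3854  0.0491 -0.8046] op 0.02443824304187627 q [ 0.3264  0.0397  1.7048 -0.      1.3942 -1.0176]
tool shift cm [ 0.1155 -0.0686 15.0905]
```

View pics/w4.png

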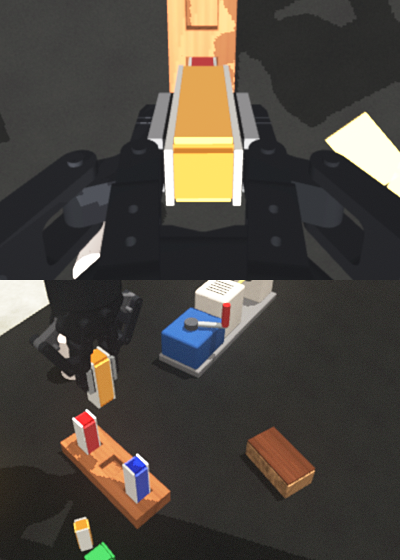

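The amber cell is held upright between its white faces and the rack's middle pocket is empty; the others are undisturbed. Now I'll carry it over the gap.

Call:
{"op": "jog_arm", "data": {
  "deltas": [
    [0,0,0,-0.5,-1.65,0,0],
    [0,0,0,-0.5,-1.65,0,0],
    [0,0,0,-1.03,-3.4,0,0],
    [0,0,0,-1.03,-3.4,0,0],
    [0,0,0,-1.03,-3.4,0,0],
    [0,0,0,-1.03,-3.4,0,0],
    [0,0,0,-1.03,-3.4,0,0],
    [0,0,0,-1.03,-3.4,0,0],
    [0,0,0,-1.03,-3.4,0,0],
    [0,0,0,-1.03,-3.4,0,0],
    [0,0,0,-1.03,-3.4,0,0],
    [0,0,0,-1.03,-3.4,0,0]
  ]
}}

```text
t: 12.42
tool_pos: [0.5708, -0.1272, 0.2032]
tool_rot: [-0.355, -3.118, -0.001]
contact_force: [0.3, -0.2, -0.3]
opening: 0.0244
```

Call:
{"op": "jog_arm", "data": {
  "deltas": [
    [0,0,0,-1.03,-3.4,0,0],
    [0,0,0,-0.47,-1.6,0,0],
    [0,0,0,-0.47,-1.6,0,0],
    [0,0,0.06,0,0,0,0],
    [0,0,0.1,0,0,0,0],
    [0,0,0.1,0,0,0,0],
    [0,0,0.1,0,0,0,0],
    [0,0,0.1,0,0,0,0],
    [0,0,0.1,0,0,0,0],
    [0,0,0.1,0,0,0,0],
    [0,0,0.1,0,0,0,0],
    [0,0,0.1,0,0,0,0]
  ]
}}

```text
t: 13.42
tool_pos: [0.5757, -0.1938, 0.2037]
tool_rot: [-1.628, -2.683, 0.0]
contact_force: [-0.7, 0.6, -1.6]
opening: 0.0242
```

Call:
{"op": "jog_arm", "data": {
  "deltas": [
    [0,0,0.1,0,0,0,0],
    [0,0,0.1,0,0,0,0],
    [0,0,0.1,0,0,0,0],
    [0,0,0.1,0,0,0,0],
    [0,0,0.08,0,0,0,0],
    [0,0,0.05,0,0,0,0],
    [0,0,0,0,0,0,0],
    [0,0,0,0,0,0,0],
    [0,0,0,0,0,0,0]
  ]
}}

```text
t: 14.17
tool_pos: [0.576, -0.1942, 0.2045]
tool_rot: [-2.269, -2.171, 0.001]
contact_force: [-0.3, 0.2, -1.2]
opening: 0.0244
```

```bash
python3 -c "
from h import *
to([*MT,.15]); print(-1.618)
im,d=snap('wrist'); cv2.imwrite('pics/w5.png',im[:,:,::-1])"
```

```text
t 14.17 tcp [ 0.576  -0.1942  0.2045] meter xy [-0.0009  0.0004] yaw(y-axis) -1.6152595755325778 tilt [-0.0012  0.0006] F [-0.34    0.1895 -1.1931] op 0.024427153016024425 q [-0.4475  0.0475  1.7008  0.0001  1.3946 -0.4031]
tool shift cm [-0.0429  0.0964  5.4502]
-1.618
```

View pics/w5.png

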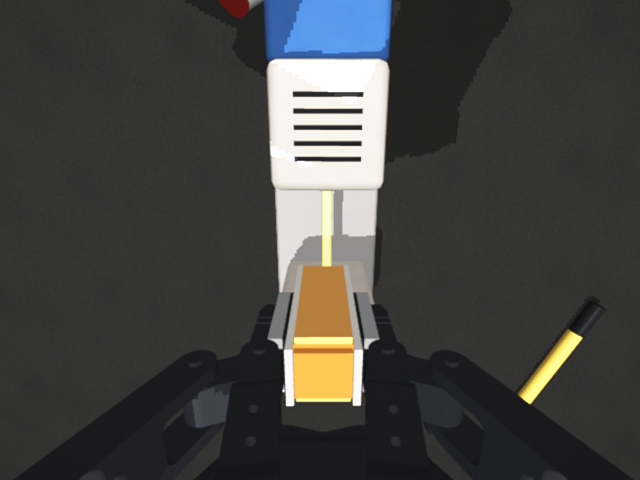

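The beam rod (col 327, rows 190–265) runs nearly in line with the cell (col ~323). I'll check the meter's position through the wrist camera.

```bash
python3 -c "
from h import *
w=world('wrist',[(327,195),(326.5,262),(271,186),(384,186)],[.075,.075,.105,.105]);print([rz(-TH)@(p[:2]-MT) for p in w])
# cell top at TCP z + .0224, in world
f=np.load('wrist.npz');z=f['p'][2]+.0224
w=world('wrist',[(285.5,346),(362,346),(286.5,405),(361,405)],z);print([rz(-TH)@(p[:2]-MT) for p in w]);print(rz(-TH)@(w[:,:2].mean(0)-MT),rz(-TH)@(f['p'][:2]-MT))
print(np.median(world('wrist',[(u,v) for u in range(305,342,4) for v in range(358,392,4)])[:,2]),z)
"
```

```text
[array([0.00240499, 0.0301166 ]), array([ 0.00239141, -0.02024783]), array([-0.03202758,  0.04182351]), array([0.03666322, 0.04207122])]
[array([-0.01205626,  0.01374949]), array([0.0119666 , 0.01384149]), array([-0.01240036, -0.00937568]), array([ 0.01250637, -0.00927774])]
[4.08606954e-06 2.23439131e-03] [-0.00089944  0.00039525]
0.22479732069775676 0.2269035344803938
```

Wrist and top cameras agree to within 1.5 mm. I'll shift +1.7 mm across and descend 11.8 cm.

Call:
{"op": "jog_arm", "data": {
  "deltas": [
    [0,0,0,0,0.17,0,0],
    [0,0,0,0,0,0.8,0],
    [0,0,0,0,0,1.2,0],
    [0,0,0,0,0,1.5,0],
    [0,0,0,0,0,1.5,0],
    [0,0,0,0,0,1.5,0],
    [0,0,0,0,0,1.3,0],
    [0,0,0,0,0,1.0,0],
    [0,0,0,0,0,0.8,0],
    [0,0,0,0,0,0.5,0]
  ]
}}

```text
t: 15.05
tool_pos: [0.5775, -0.1944, 0.1027]
tool_rot: [-2.271, -2.169, 0.001]
contact_force: [0.2, -0.3, -0.6]
opening: 0.0244
```

Call:
{"op": "jog_arm", "data": {
  "deltas": [
    [0,0,0,0,0,0.6,0],
    [0,0,0,0,0,0.6,0],
    [0,0,0,0,0,0.5,0],
    [0,0,0,0,0,0,0],
    [0,0,0,0,0,0,0],
    [0,0,0,0,0,0,0]
  ]
}}

```text
t: 15.55
tool_pos: [0.5783, -0.1947, 0.0878]
tool_rot: [2.271, 2.169, 0.0]
contact_force: [0.8, -0.1, -0.1]
opening: 0.0243
```

```bash
python3 -c "
from h import *
to([*mw(.001,0),.0866])
a=snap('wrist')[0]; b=snap('side')[0]; c=snap('top')[0]
g=lambda i:cv2.resize(i[:,:,::-1],None,fx=3,fy=3,interpolation=cv2.INTER_CUBIC)
L=np.vstack([g(b[120:220,330:450]),g(c[190:280,390:510])])
w=cv2.resize(a[:,140:500,::-1],(0,0),fx=1.18,fy=1.18)
o=np.zeros((570,800,3),np.uint8); o[:570,:360]=L[:570]; o[:566,360:360+w.shape[1]]=w[:566]
cv2.imwrite('pics/f.png',o)"
```

```text
t 15.55 tcp [ 0.5783 -0.1947  0.0878] meter xy [ 0.0014 -0.0001] yaw(y-axis) -1.616758518572183 tilt [ 0.0008 -0.0004] F [ 0.7892 -0.0901 -0.1083] op 0.024296302907850457 q [-0.4467  0.1725  1.7739  0.      1.1943 -0.4007]
tool shift cm [ 0.007  -0.0419  0.1194]
```

View pics/f.png

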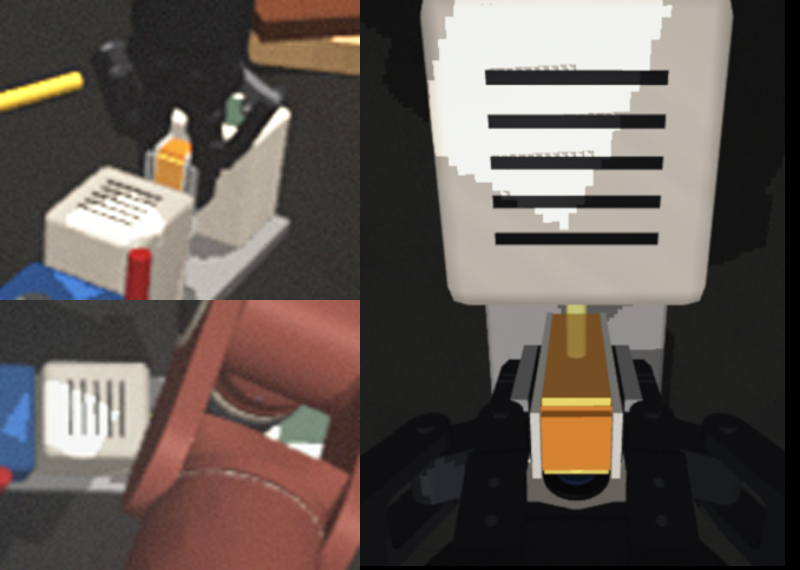

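The beam enters the window centred (col 575 against the cell's 576), the cell is square between the housings, and the red pin is visible. I'll make a last 1 mm trim, settle, check the pin and hand in.

Call:
{"op": "jog_arm", "data": {
  "deltas": [
    [0,0,0,0,0,0.1,0],
    [0,0,0,0,0,0,0],
    [0,0,0,0,0,0,0],
    [0,0,0,0,0,0,0],
    [0,0,0,0,0,0,0],
    [0,0,0,0,0,0,0],
    [0,0,0,0,0,0,0],
    [0,0,0,0,0,0,0]
  ]
}}

```text
t: 16.37
tool_pos: [0.578, -0.1946, 0.0863]
tool_rot: [-2.272, -2.17, -0.0]
contact_force: [-0.1, -0.4, -0.3]
opening: 0.0247
```

```bash
python3 -c "
from h import *
im,d=snap('side');o,M=st();print('dq',o['dq'])
hs=cv2.cvtColor(im,cv2.COLOR_RGB2HSV);s=((hs[...,0]<6)|(hs[...,0]>174))&(hs[...,1]>170)&(hs[...,2]>90);m=np.zeros_like(s);m[180:250,350:410]=1
v,u=np.nonzero(s&m);print('pin',len(u),np.median(world('side',list(zip(u,v))),axis=0))
w=world('wrist',[(140+(575-360)/1.18,355/1.18),(140+(575-360)/1.18,310/1.18)],.075);print('beam in meter',[rz(-TH)@(p[:2]-MT) for p in w])
ctrl.finish_job()"
```

```text
t 16.42 tcp [ 0.578  -0.1946  0.0863] meter xy [0.0011 0.0001] yaw(y-axis) -1.616806287040607 tilt [0. 0.] F [ 0.4132 -0.2631 -0.6248] op 0.024706280393092285 q [-0.4467  0.1741  1.7749  0.      1.1926 -0.4007]
dq [ 0.0002 -0.0007 -0.0008 -0.0012 -0.0002  0.0012]
pin 147 [ 0.5292 -0.0428  0.1066]
beam in meter [array([0.0018, 0.0102]), array([0.0017, 0.027 ])]
the job is handed in; nothing more can be done
```

The job is handed in at 16.4 s of the 59 s allowed, with the amber cell still held in the light path. `ctrl.finish_job()` gives no verdict, so what follows is from my own readings.

**Lever:** I pushed it with shut fingers until it stalled where the stop was predicted and the force rose to 22 N. Then I backed off. The top camera put the pin back at its starting position to within 1 mm. The last side view put it within about 4 mm of home, read on the pin's camera-facing side.

**Cell:** I gripped amber on its two white faces with 40 N, lifted it, turned it 80° and lowered it into the gap.

| Check at the end | Reading |
|---|---|
| Tool centre from the gap's middle | +1.1 mm sideways, +0.1 mm along the beam |
| Middle of cell | about 75 mm up, worked out from the grip height, not measured directly |
| Cell direction | within 0.01 rad of square (tool reading) |
| Gripper tilt | about 0 |
| Motion | still |
| Force | under 1 N, no sign of touching the meter |

**Disagreement:** The wrist camera put the beam up to 2.4 mm sideways of the top-camera fit before the descent and 1.8 mm after it. I aimed between the two, so the final sideways error should be about 1–2 mm, against 6 mm allowed.

I saw no other cell, the bottle or the sanding block moved, but I did not measure them again at the end.

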